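# Play a glide along the curved touch strip and hold the top note

## Robot

A 6-joint arm with a two-finger parallel gripper is mounted at the origin on a cart in front of the work surface, level with it; the furniture and walls round the work are solid. World frame = base frame: x ahead of the robot, y to its left, z up, the work surface at z = 0. Lengths are in m, angles in rad, forces in N, time in s.
With the tool pointing down it reaches from about 0.375 to 0.825 m from the base axis. Payload 5.5 kg.
Tool frame: the origin (TCP) lies on the centre line of the jaws, within the pads' length; the fingertips stand 11 mm ahead of it and the grasp point (between the pads) lies 8 mm behind it (env.tcp_to_tips is the x of the fingertips in the tool frame, in m); x points along the fingers, y is the direction in which the jaws open and shut, and the axes are right-handed (so a half turn about x gives the same grasp; the last joint's range is limited). The gripper opens to 85 mm and grips with 20 to 120 N. Pads are 22 mm wide; open, the fingers measure 114 mm over their backs; the gripper's body (76 mm by 85 mm) begins 54 mm behind the grasp point. The pads swing forward as they close: fully open they stand 13 mm farther back than shut.
Start: joints at [-1.288, 0.314, -0.047, 1.21, 0, 1.571], TCP at [0.167, -0.576, 0.242] pointing down, gripper open.
Joint ranges: [-2.67, 2.67], [-0.69, 1.73], [-1.03, 1.25], [-2.08, 2.16], [-1.42, 1.45], [-3.14, 3.14]. Speed limits (rad/s): [2.39, 2.39, 3.01, 3.14, 3.14, 3.14].

## Interface

Orientations are given as a unit quaternion [x, y, z, w].
In Python, from workcell import env gives the robot as it stands.
- The arm moves only by the tool arm_command, never from a script. Its argument "targets" is one flat list of numbers, 7 for each row, row after row: the turn, a rotation vector about the world's x, y, z in rad, then the shift along the world's x, y, z in cm, then the gripper command: -1 is fully open, 1 is shut, values between are in proportion. A call has 1 to 12 rows; each row shifts and turns the commanded pose from where the row before left it; what a row does not reach is not made up. A row lasts 1/12 s, in which the tool goes at most 41.7 mm and 7.16 degrees, less where a joint would pass 70% of its speed; a pose out of reach is approached as far as the arm can. A call is refused whole if a number of a shift passes 4.17 or a number of a turn 0.125, either way. A call with a gripper value outside its range is refused whole. The fingers move at their own pace and stop on an object; "squeeze" is the grip in N (left out, the last holds). Time passes only in rows, so rows that do not move let the fingers close. It gives the time, the measured TCP pose, the force and the opening at its end, in the units of the state.
- env.get_state(): the state, without advancing time (a new reading comes with each control period).
- env.snapshot(name): name is "scene" or "top"; returns a dict with "pixels" (480x640x3 uint8, red, green, blue), "vfov" (degrees; the focal length in pixels is half the picture's height over the tangent of half this angle, whatever the lens; pixels are square), "cx", "cy" (the principal point, pixels), "R" (3x3) and "t" (3): a world point X has camera coordinates R X + t. Camera axes: x right, y down, z forward; pixel columns grow to the right and rows downward; lengths in m; the calibration is good to about 2 mm. A picture is of the moment at which its call begins. There is no depth.
- env.close_job(): hands the job in, once; it reports no verdict.
The state is a dict: "t": time; "joint_positions": joint angles; "joint_velocities": joint speeds; "joint_efforts": joint torques, N m; "tcp_pos": TCP position; "orientation": TCP orientation; "wrist_force": force on the tool from outside, world axes, zero at the start; "ft_torque": the same for the moment, N m; "opening": opening from 0.0 (shut) to 1.0 (fully open).
Only numpy, scipy, OpenCV 4.12 (cv2) and the standard library are available. Lean on these libraries where they do the work, as an engineer would, in place of code of your own. Each camera call takes 0.05 s, during which the arm holds its last target.

## Task

Play a rising glide on the curved touch strip of the grey controller box: with the fingertips, lightly touch the red end, then run along the curve over the yellow, white and blue bands in turn to the green end, touching each band on the way without pressing hard. Finish while holding the top note: the fingertips stay resting lightly on the green band and on no other. Grip and lift nothing, do not shove the box about, and leave the other things on the desk where they are.

Things in the scene. Friction and masses are not known exactly. Their poses are not given: they have to be found in the camera images.
- touch_box: low grey touch-controller box with dark wooden ends, loose on four rubber feet, about 0.6 to 1.3 kg, 94 mm (x) by 248 mm (y), its lid 20 mm above the desk. Origin: centre of its underside; z up. A flat-topped curved touch strip of five coloured bands stands on the lid, its level top 32 mm above the desk untouched
- arc_centre (a point): centre of the strip's curve, at strip-top height, 91.5 mm from the box's centre along the box's -x; axes as the box's. The strip's middle line has radius 110 mm, the strip is 30 mm wide. Angles about this point from +x towards +y: red -52.5 to -25.5 deg, yellow to -8.5, white to 8.5, blue to 25.5, green to 52.5 (each band stops 1 deg short of these, no steps between)
- bed (a joint): how far the whole strip (all five bands together) is pressed down on its springs: 0 untouched to 0.008 m at the stop; it starts to give at about 0.4 to 0.6 N and needs 0.8 N more per mm; springs back when let go
- band_red: red band, number 1 of 5 along the strip (start), 48 mm along the curve, 30 mm wide. Its origin is the middle of its flat top face; z up, y along the curve towards the green end, x outward from the centre of the curve. 
- band_yellow: yellow band, number 2 of 5 along the strip, 29 mm along the curve, 30 mm wide. Its origin is the middle of its flat top face; z up, y along the curve towards the green end, x outward from the centre of the curve. 
- band_white: white band, number 3 of 5 along the strip, 29 mm along the curve, 30 mm wide. Its origin is the middle of its flat top face; z up, y along the curve towards the green end, x outward from the centre of the curve. 
- band_blue: blue band, number 4 of 5 along the strip, 29 mm along the curve, 30 mm wide. Its origin is the middle of its flat top face; z up, y along the curve towards the green end, x outward from the centre of the curve. 
- band_green: green band, number 5 of 5 along the strip (finish), 48 mm along the curve, 30 mm wide. Its origin is the middle of its flat top face; z up, y along the curve towards the green end, x outward from the centre of the curve. 
- tape_roll: bystander: black tape roll, 62x59x19 mm; origin: centre of its underside
- battery_9v: bystander: block battery standing, 18x27x49 mm; origin: centre of its underside
- spare_knob: bystander: black knob, 30 mm across, 19 mm high; origin: centre of its underside
- solder_spool: bystander: blue spool of solder standing on its flange, 58 mm across, 40 mm high; origin: centre of its underside
- cutters_blue: bystander: blue-handled side cutters lying flat, 48x135x13 mm; origin: centre of its underside
- pliers_black: bystander: black-handled pliers lying flat, 47x141x13 mm; origin: centre of its underside
- loupe: bystander: black eye loupe, 37 mm across, 34 mm high; origin: centre of its underside

How it is judged:
By the outcome, as a careful person would: the job done as asked, in the order asked, and still so for the second after the job is handed in, while the arm keeps its last pose, push and grip.
It also fails if it takes over 42 s, if anything falls off the work surface, if the arm or the gripper's body presses on something with over 40 N, if the wrist force passes 120 N, or if a joint passes its speed limit or range.

## Working session

There is one attempt and no reset: what is moved stays moved. The work goes in short steps, Python scripts to look and compute and a tool call to move; the robot and the scene stay as the last step left them, time stands still between calls to the robot, and variables do not carry over. Pictures are saved under pics/ and viewed, and the job is handed in when it is done.

Besides the shell and the picture viewer there is one more tool, called as name(argument=value, ...), one argument or row to a line, values as JSON. arm_command: Moves the arm, as the interface text tells. Its arguments: {"type":"object","properties":{"targets":{"type":"array"},"squeeze":{"type":"number"}},"required":["targets"]}

```bash
ls; mkdir -p pics
python3 - <<'E'
from workcell import env
import cv2,numpy as np,pickle
for n in("scene","top"):
    s=env.snapshot(n);pickle.dump(s,open(f"pics/{n}0.pkl","wb"))
    cv2.imwrite(f"pics/{n}0.png",s["pixels"][:,:,::-1])
    print(n,s["vfov"],s["cx"],s["cy"],s["R"],s["t"])
print(env.get_state(),env.tcp_to_tips)
E
```

```text
pics
scene 42.769416245825084 323.8932449431393 236.52098525914184 [[ 0.71182043 -0.70216602 -0.01656988]
 [-0.37457728 -0.35955954 -0.85463957]
 [ 0.59414101  0.6145566  -0.51895726]] [-0.47594691  0.23695632  1.13149485]
top 42.60262182823661 318.9424348176814 242.09138128658722 [[ 0.05927681 -0.99823845  0.00249992]
 [-0.97167743 -0.0582731  -0.22901359]
 [ 0.22875585  0.01114608 -0.97342002]] [-0.12959041  0.59959824  1.31481355]
{'t': 0.1, 'joint_positions': array([-1.28797276e+00,  3.14177707e-01, -4.79590387e-02,  1.21020237e+00,
       -1.78474871e-05,  1.57083123e+00]), 'joint_velocities': array([ 1.04900225e-03,  1.69243889e-05,  1.62725605e-03, -1.88599376e-06,
        1.15596782e-03, -5.21458599e-04]), 'joint_efforts': array([ 1.05434290e-03, -5.40766704e+01,  3.40541589e+01,  1.11646584e-02,
       -6.65285120e-05,  2.52794010e-06]), 'tcp_pos': array([ 0.1672972 , -0.57568881,  0.24151613]), 'orientation': array([-0.69996684, -0.10018718,  0.70013311, -0.09910894]), 'wrist_force': array([-0.08102222, -0.02094707, -0.07797966]), 'ft_torque': array([ 0.06514922,  0.0285118 , -0.01471683]), 'opening': 0.998173833375234} 0.011
```

View pics/scene0.png

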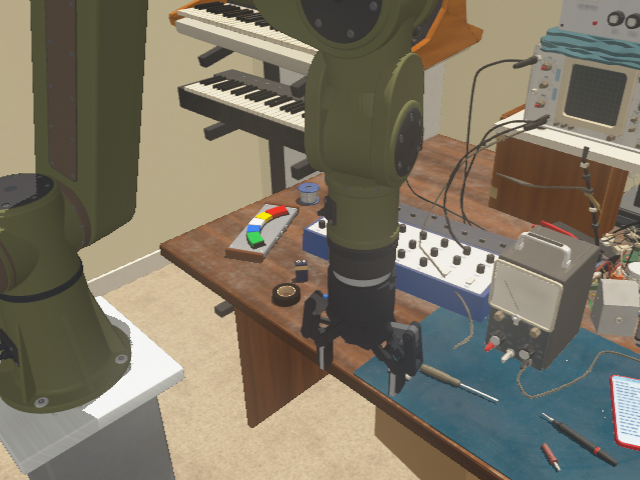

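View pics/top0.png

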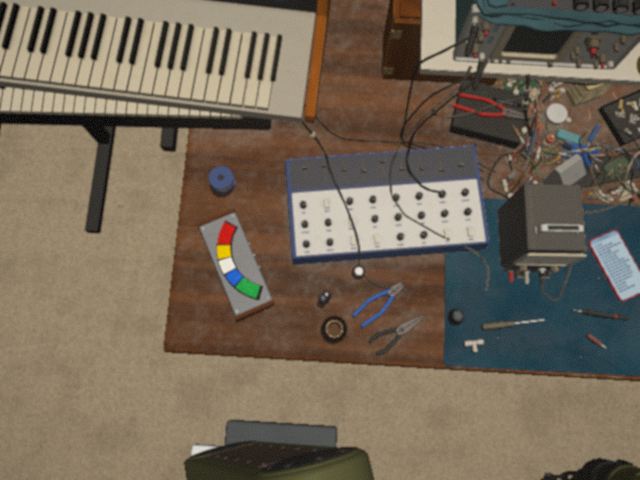

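The top view shows the box at about (236,265). The red band is at (228,233), far from the robot, and green is at (249,288), near it. The curve bulges to the left. Next I'll fit the box pose from the colour masks.

```bash
cat > fit.py <<'E'
import cv2,numpy as np
from scipy.optimize import least_squares
rng={'red':(-52.5,-25.5),'yellow':(-25.5,-8.5),'white':(-8.5,8.5),'blue':(8.5,25.5),'green':(25.5,52.5)}
def proj(s,P):
    f=240/np.tan(np.radians(s["vfov"])/2);c=P@np.array(s["R"]).T+s["t"]
    return np.c_[f*c[:,0]/c[:,2]+s["cx"],f*c[:,1]/c[:,2]+s["cy"]]
def strip(p,a,r,z=.032):  # a deg
    x,y,th=p;a=np.radians(a);lx=-.0915+r*np.cos(a);ly=r*np.sin(a)
    return np.c_[x+lx*np.cos(th)-ly*np.sin(th),y+lx*np.sin(th)+ly*np.cos(th),z+0*lx]
def masks(im,roi):
    h=cv2.cvtColor(im,cv2.COLOR_RGB2HSV).astype(int);H,S,V=h[...,0],h[...,1],h[...,2]
    m={'red':((H<6)|(H>172))&(S>170)&(V>110),'yellow':(H>18)&(H<32)&(S>170)&(V>120),'blue':(H>100)&(H<125)&(S>150)&(V>120),'green':(H>50)&(H<80)&(S>130)&(V>70)}
    o={}
    for k,v in m.items():
        w=np.zeros(v.shape,bool);x0,y0,x1,y1=roi;w[y0:y1,x0:x1]=v[y0:y1,x0:x1];o[k]=w
    return o
def centroid(k,p,s):
    a0,a1=rng[k];a,r=np.meshgrid(np.linspace(a0+1,a1-1,25),np.linspace(.095,.125,15))
    a,r=a.ravel(),r.ravel();q=proj(s,strip(p,a,r));return np.average(q,axis=0,weights=r)
def fit(views,p0):
    obs=[]
    for s,roi in views:
        for k,m in masks(s["pixels"],roi).items():
            yy,xx=np.nonzero(m)
            if len(xx)>15: obs.append((k,s,np.array([xx.mean(),yy.mean()]),len(xx)))
    f=lambda p:np.concatenate([centroid(k,p,s)-c for k,s,c,n in obs])
    r=least_squares(f,p0,x_scale=[.1,.1,1])
    for (k,s,c,n),e in zip(obs,r.fun.reshape(-1,2)):print(k,c.round(1),n,e.round(2))
    return r.x
E
python3 - <<'E'
import pickle,numpy as np,cv2
from fit import *
t=pickle.load(open("pics/top0.pkl","rb"));s=pickle.load(open("pics/scene0.pkl","rb"))
for v in ([(t,(190,205,285,325))],[(s,(225,195,305,262))],[(t,(190,205,285,325)),(s,(225,195,305,262))]):
    p=fit(v,[.5,.25,1.2]);print("POSE",p,np.degrees(p[2]))
a=np.array([-52,-39,-17,0,17,39,52]);print(np.c_[a,strip(p,a,.11)].round(4)); print(strip(p,np.array([0]),0))
for n,c in(("top",t),("scene",s)):
    im=c["pixels"][:,:,::-1].copy();im=cv2.resize(im,None,fx=4,fy=4,interpolation=cv2.INTER_CUBIC)
    for r in(.095,.125):
        q=proj(c,strip(p,np.linspace(-51.5,51.5,40),r))
        cv2.polylines(im,[np.int32((q+.5)*4)],False,(255,0,255),1)
    L=np.array([[-.047,-.124],[.047,-.124],[.047,.124],[-.047,.124]]);co,si=np.cos(p[2]),np.sin(p[2])
    q=proj(c,np.c_[p[0]+L[:,0]*co-L[:,1]*si,p[1]+L[:,0]*si+L[:,1]*co,np.full(4,.02)])
    cv2.polylines(im,[np.int32((q+.5)*4)],True,(255,255,0),1)
    x,y=np.int32(q.mean(0)*4);cv2.imwrite(f"pics/{n}_ov.png",im[y-290:y+290,max(0,x-300):x+300])
E
```

```text
red [225.9 233.7] 256 [-0.02 -0.16]
yellow [223.4 250.8] 173 [0.09 0.35]
blue [233.7 276.8] 170 [-0.01 -0.19]
green [247.9 287.8] 291 [-0.06  0.  ]
POSE [0.55797652 0.09798937 2.03366342] 116.52033117102981
red [277.4 210.7] 146 [ 0.17 -0.33]
yellow [264.4 216.1] 95 [-0.15 -0.19]
blue [253.  228.1] 75 [0.06 0.21]
green [254.2 237. ] 140 [-0.07  0.24]
POSE [0.55710017 0.09560129 2.0157154 ] 115.49198538548214
red [225.9 233.7] 256 [ 0.44 -0.21]
yellow [223.4 250.8] 173 [0.42 0.29]
blue [233.7 276.8] 170 [ 0.12 -0.17]
green [247.9 287.8] 291 [-0.01  0.13]
red [277.4 210.7] 146 [-0.29 -0.74]
yellow [264.4 216.1] 95 [-0.5  -0.55]
blue [253.  228.1] 75 [-0.04 -0.13]
green [254.2 237. ] 140 [ 0.02 -0.14]
POSE [0.55796865 0.09741978 2.02620933] 116.09324303976103
[[-5.200e+01  6.463e-01  1.142e-01  3.200e-02]
 [-3.900e+01  6.228e-01  1.225e-01  3.200e-02]
 [-1.700e+01  5.808e-01  1.239e-01  3.200e-02]
 [ 0.000e+00  5.498e-01  1.140e-01  3.200e-02]
 [ 1.700e+01  5.231e-01  9.560e-02  3.200e-02]
 [ 3.900e+01  4.984e-01  6.160e-02  3.200e-02]
 [ 5.200e+01  4.906e-01  3.790e-02  3.200e-02]]
[[0.59821339 0.01524551 0.032     ]]
```

View pics/top_ov.png

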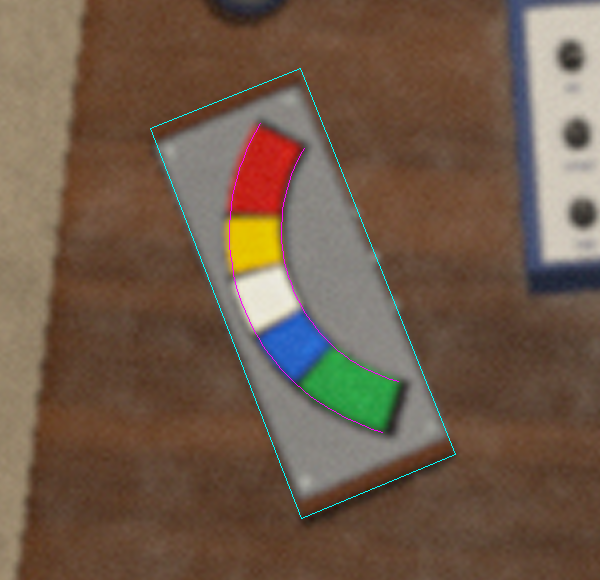

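View pics/scene_ov.png

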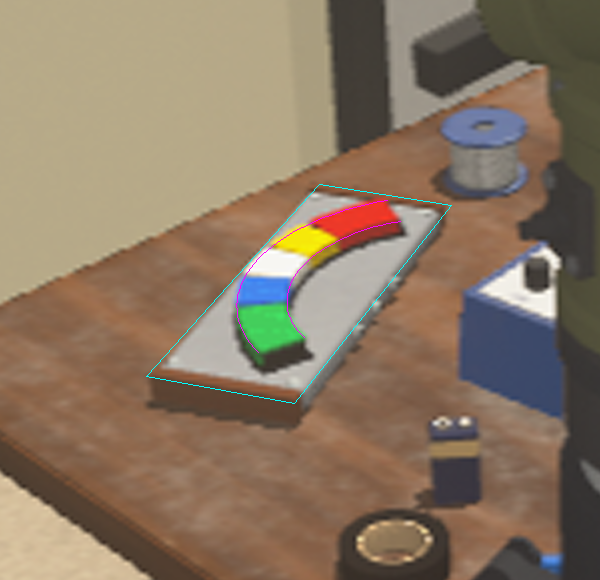

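The fit agrees with both views to about 2 mm. Next I'll check the tool axes and obstacles before travelling.

Run:
```python
import pickle,numpy as np
from scipy.spatial.transform import Rotation as R
from workcell import env
from fit import *
st=env.get_state();print(R.from_quat(st['orientation']).as_matrix().round(3))
t=pickle.load(open("pics/top0.pkl","rb"))
f=240/np.tan(np.radians(t["vfov"])/2);Rm=np.array(t["R"]);C=-Rm.T@t["t"];print(C)
for n,u,v in[("kb",270,125),("kb",150,120),("stand",95,230),("synthTL",290,160),("synthBL",293,260),("scope",500,265),("battery",325,298),("tape",333,329),("spool",222,180)]:
    d=Rm.T@np.array([(u-t["cx"])/f,(v-t["cy"])/f,1])
    print(n,[ (C+d*(z-C[2])/d[2]).round(3)[:2].tolist() for z in(0,.1,.3)])
```

```text
[[-0.     0.279 -0.96 ]
 [ 0.001 -0.96  -0.279]
 [-1.    -0.002  0.   ]]
[ 0.28952649 -0.10907669  1.41750593]
kb [[0.913, 0.046], [0.869, 0.035], [0.781, 0.013]]
kb [[0.908, 0.344], [0.864, 0.312], [0.777, 0.248]]
stand [[0.62, 0.44], [0.597, 0.401], [0.55, 0.324]]
synthTL [[0.824, -0.01], [0.786, -0.017], [0.711, -0.031]]
synthBL [[0.576, -0.035], [0.556, -0.04], [0.515, -0.05]]
scope [[0.593, -0.52], [0.572, -0.491], [0.529, -0.433]]
battery [[0.491, -0.115], [0.476, -0.114], [0.448, -0.114]]
tape [[0.42, -0.137], [0.411, -0.135], [0.393, -0.131]]
spool [[0.763, 0.151], [0.729, 0.132], [0.663, 0.096]]
```

arm_command(
  targets=[0, 0, 0.044, 1.9, 2.9, 0, 1, 0, 0, 0.044, 1.9, 2.9, 0, 1, 0, 0, 0.044, 1.9, 2.9, 0, 1, 0, 0, 0.044, 1.9, 2.9, 0, 1, 0, 0, 0.044, 1.9, 2.9, 0, 1, 0, 0, 0.044, 1.9, 2.9, 0, 1, 0, 0, 0.044, 1.9, 2.9, 0, 1, 0, 0, 0.044, 1.9, 2.9, 0, 1, 0, 0, 0.044, 1.9, 2.9, 0, 1, 0, 0, 0.044, 1.9, 2.9, 0, 1, 0, 0, 0.044, 1.9, 2.9, 0, 1, 0, 0, 0.044, 1.9, 2.9, 0, 1],
  squeeze=20,
)

```text
t: 1.1
tcp_pos: [0.3958, -0.2265, 0.2421]
orientation: [-0.649, -0.28, 0.65, -0.279]
wrist_force: [1.0, -0.4, 0.6]
opening: 0.002
```

arm_command(
  targets=[0, 0, 0.044, 1.9, 2.9, 0, 1, 0, 0, 0.044, 1.9, 2.9, 0, 1, 0, 0, 0.044, 1.9, 2.9, 0, 1, 0, 0, 0.044, 1.9, 2.9, 0, 1, 0, 0, 0.044, 1.9, 2.9, 0, 1, 0, 0, 0.044, 1.9, 2.9, 0, 1, 0, 0, 0.044, 1.9, 2.9, 0, 1, 0, 0, 0.044, 1.9, 2.9, 0, 1, 0, 0, 0.044, 1.9, 2.9, 0, 1, 0, 0, 0.044, 1.9, 2.9, 0, 1, 0, 0, 0.044, 1.9, 2.9, 0, 1, 0, 0, 0, 0, 0, 0, 1],
)

```text
t: 2.1
tcp_pos: [0.6068, 0.0958, 0.2411]
orientation: [0.563, 0.429, -0.562, 0.428]
wrist_force: [-1.0, -0.9, -0.1]
opening: -0.003
```

```bash
python3 - <<'E'
from workcell import env
import cv2,numpy as np,pickle
from scipy.spatial.transform import Rotation as R
from fit import *
t=env.snapshot("top");s=env.snapshot("scene")
for n,v in(("top",t),("scene",s)):cv2.imwrite(f"pics/{n}1.png",v["pixels"][:,:,::-1])
st=env.get_state();M=R.from_quat(st['orientation']).as_matrix();print(st['t'],st['tcp_pos'],M.round(3),np.degrees(np.arctan2(M[1,1],M[0,1])),st['wrist_force'],st['joint_positions'].round(3))
E
python3 -c "
import cv2;a=cv2.imread('pics/scene1.png');cv2.imwrite('pics/scene1c.png',cv2.resize(a[100:300,170:420],None,fx=3,fy=3))"
```

```text
2.2 [0.60430309 0.09184276 0.2412263 ] [[-0.002  0.963 -0.271]
 [-0.001 -0.271 -0.963]
 [-1.    -0.002  0.001]] -15.709971678662168 [-0.20171587 -0.07552929 -0.09630636] [ 0.151  0.337 -0.017  1.218 -0.     1.996]
```

View pics/scene1c.png

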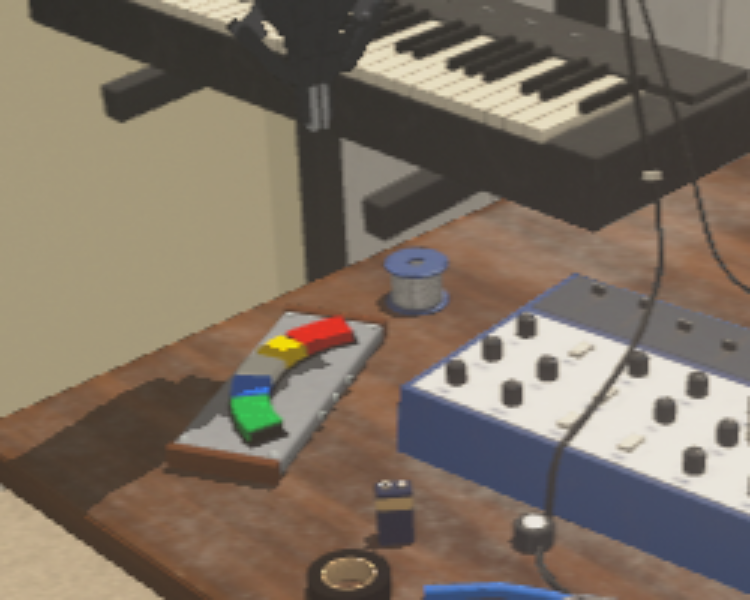

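View pics/top1.png

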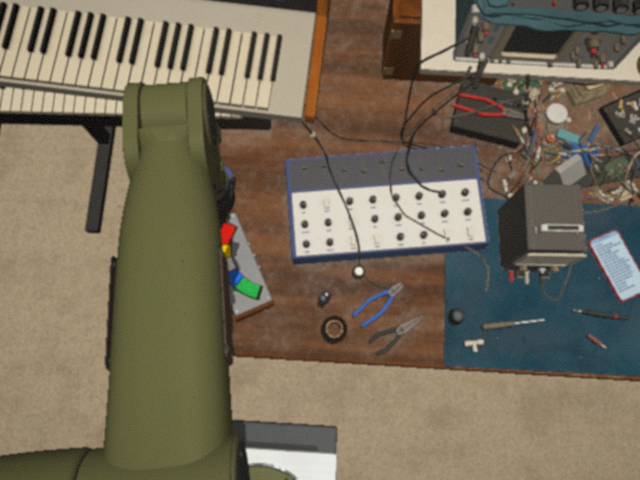

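The arm is above the strip and clear of everything, with the closed pads visible at about (318,105) in the crop. I'll triangulate the keyboard's corner to check clearance at the red end.

Run:
```python
import pickle,numpy as np
from scipy.optimize import least_squares
from fit import *
t=pickle.load(open("pics/top0.pkl","rb"));s=pickle.load(open("pics/scene0.pkl","rb"))
for a,b in(((270,125),(368,177)),((270,125),(371,157))):
    r=least_squares(lambda X:np.r_[proj(t,X[None])[0]-a,proj(s,X[None])[0]-b],[.8,.0,.2]);print(r.x.round(3),r.fun.round(1))
p=np.array([0.5580,0.0977,2.030])
a=np.array([-40,-39]);print(strip(p,a,.11))
```

```text
[0.883 0.041 0.062] [-0.9  1.   1.5 -0.4]
[0.861 0.028 0.128] [ 1.8 -1.8 -2.8  0.7]
[[0.62458869 0.12255402 0.032     ]
 [0.62271949 0.12299208 0.032     ]]
```

arm_command(
  targets=[0, 0, 0.05, 0.9, 1.55, 0, 1, 0, 0, 0, 0.94, 1.55, -2.5, 1, 0, 0, 0, 0, 0, -3, 1, 0, 0, 0, 0, 0, -3, 1, 0, 0, 0, 0, 0, -3, 1, 0, 0, 0, 0, 0, -3, 1, 0, 0, 0, 0, 0, -2.5, 1, 0, 0, 0, 0, 0, 0, 1, 0, 0, 0, 0, 0, 0, 1, 0, 0, 0, 0, 0, 0, 1],
)

```text
t: 3.03
tcp_pos: [0.6235, 0.1212, 0.0739]
orientation: [0.554, 0.44, -0.553, 0.44]
wrist_force: [0.5, -0.6, 0.1]
opening: 0.0
```

Run:
```python
from workcell import env
import cv2,numpy as np
s=env.snapshot("scene");a=s["pixels"][:,:,::-1]
cv2.imwrite('pics/scene2c.png',cv2.resize(a[120:270,210:360],None,fx=4,fy=4,interpolation=cv2.INTER_CUBIC))
st=env.get_state();print(st['t'],st['tcp_pos'],st['orientation'],st['wrist_force'])
from fit import *
print(proj(s,np.array([st['tcp_pos']-[0,0,.011]])))
```

```text
3.0833 [0.62419823 0.1214989  0.07462044] [ 0.55433782  0.43964478 -0.55244902  0.44070639] [-0.53297545  0.50408834 -0.12619025]
[[277.05492511 198.84564924]]
```

View pics/scene2c.png

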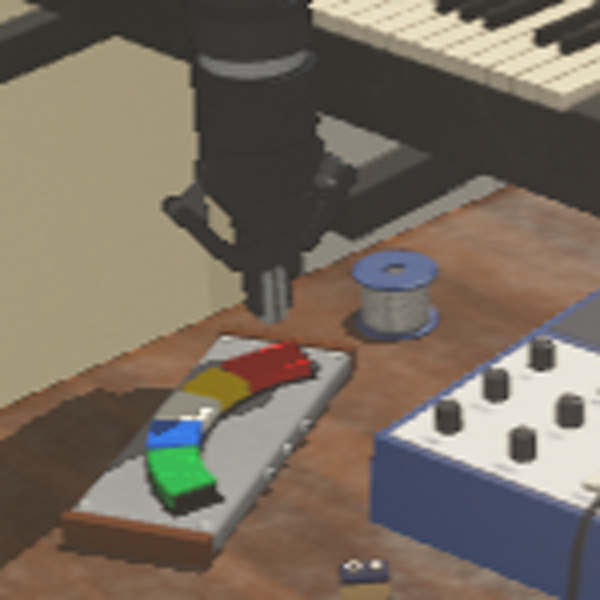

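arm_command(
  targets=[0, 0, 0, -0.15, 0.15, -1.3, 1, 0, 0, 0, 0, 0, -1, 1, 0, 0, 0, 0, 0, -0.4, 1, 0, 0, 0, 0, 0, 0, 1, 0, 0, 0, 0, 0, 0, 1, 0, 0, 0, 0, 0, 0, 1],
)

```text
t: 3.58
tcp_pos: [0.6218, 0.1234, 0.046]
orientation: [0.553, 0.44, -0.553, 0.441]
wrist_force: [-0.2, 0.3, 0.5]
opening: 0.0
```

Run:
```python
from workcell import env
st=env.get_state();print(st['t'],st['tcp_pos'],st['wrist_force'],st['joint_velocities'].round(4))
```

```text
3.5833 [0.62179221 0.12341036 0.04595008] [-0.20197615  0.27789931  0.49217325] [ 0.     -0.0027  0.0004 -0.0018 -0.0001 -0.0006]
```

arm_command(
  targets=[0, 0, 0, 0, 0, -0.1, 1, 0, 0, 0, 0, 0, 0, 1, 0, 0, 0, 0, 0, 0, 1],
)

```text
t: 3.83
tcp_pos: [0.6215, 0.1233, 0.0445]
orientation: [0.553, 0.44, -0.553, 0.44]
wrist_force: [-0.3, -0.6, -0.6]
opening: 0.001
```

arm_command(
  targets=[0, 0, 0, 0, 0, -0.1, 1, 0, 0, 0, 0, 0, 0, 1, 0, 0, 0, 0, 0, 0, 1],
)

```text
t: 4.08
tcp_pos: [0.6213, 0.1233, 0.0432]
orientation: [-0.553, -0.44, 0.553, -0.44]
wrist_force: [0.5, 0.2, -0.3]
opening: -0.0
```

arm_command(
  targets=[0, 0, 0, 0, 0, -0.1, 1, 0, 0, 0, 0, 0, 0, 1, 0, 0, 0, 0, 0, 0, 1],
)

```text
t: 4.33
tcp_pos: [0.6214, 0.1233, 0.0424]
orientation: [0.553, 0.44, -0.553, 0.44]
wrist_force: [0.3, -0.7, 1.5]
opening: 0.0
```

arm_command(
  targets=[0, 0, 0, 0, 0, -0.1, 1, 0, 0, 0, 0, 0, 0, 1, 0, 0, 0, 0, 0, 0, 1],
)

```text
t: 4.58
tcp_pos: [0.6214, 0.1234, 0.0414]
orientation: [0.553, 0.44, -0.553, 0.44]
wrist_force: [0.1, -1.4, 1.1]
opening: -0.001
```

Run:
```python
from workcell import env
import cv2,numpy as np
for i in range(6):
    s=env.snapshot("scene");st=env.get_state();print(st['t'],st['tcp_pos'].round(4),st['wrist_force'].round(2))
a=s["pixels"][:,:,::-1]
cv2.imwrite('pics/scene3c.png',cv2.resize(a[170:270,220:320],None,fx=6,fy=6,interpolation=cv2.INTER_CUBIC))
from fit import *
from scipy.spatial.transform import Rotation as R
p=np.array([0.5580,0.0977,2.030])
al=np.array([-39,-28,-17,-8,0,8,17,28,39]);q=strip(p,al,.11);print(np.c_[al,q][:,:3].round(4))
a2=np.linspace(-39,39,25);q=strip(p,a2,.11);print((np.diff(q,axis=0)*100).round(2)[:,:2].tolist())
print((q[0]-st['tcp_pos'])*100)
```

```text
4.6333 [0.6214 0.1233 0.0414] [0.44 0.22 2.07]
4.6833 [0.6214 0.1234 0.0414] [-0.71  0.84  2.52]
4.7333 [0.6214 0.1234 0.0414] [-0.21 -0.41  2.01]
4.7833 [0.6214 0.1234 0.0414] [-0.65  0.38  2.24]
4.8333 [0.6214 0.1234 0.0414] [0.58 0.34 1.09]
4.8833 [0.6214 0.1234 0.0414] [0.1  0.37 2.22]
[[-39.       0.6227   0.123 ]
 [-28.       0.6018   0.1256]
 [-17.       0.5808   0.1242]
 [ -8.       0.564    0.1201]
 [  0.       0.5498   0.1143]
 [  8.       0.5366   0.1065]
 [ 17.       0.5231   0.0957]
 [ 28.       0.5092   0.0799]
 [ 39.       0.4986   0.0616]]
[[-0.61, 0.12], [-0.62, 0.08], [-0.62, 0.05], [-0.62, 0.01], [-0.62, -0.02], [-0.62, -0.06], [-0.62, -0.09], [-0.61, -0.13], [-0.6, -0.16], [-0.59, -0.19], [-0.58, -0.23], [-0.57, -0.26], [-0.55, -0.29], [-0.53, -0.32], [-0.51, -0.35], [-0.49, -0.38], [-0.47, -0.41], [-0.45, -0.43], [-0.42, -0.46], [-0.4, -0.48], [-0.37, -0.5], [-0.34, -0.52], [-0.31, -0.54], [-0.28, -0.56]]
[ 0.12984903 -0.03826111 -0.93834878]
```

View pics/scene3c.png

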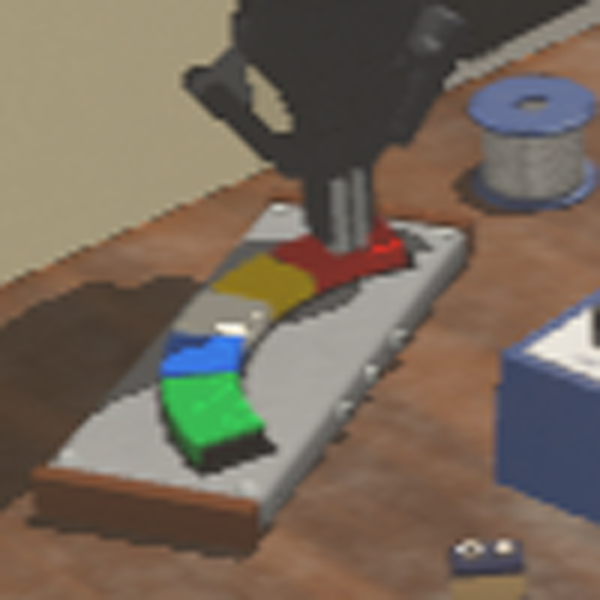

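Contact on red is confirmed at about 2 N, a press of 1.5–2 mm. I'll glide slowly and check at each quarter.

arm_command(
  targets=[0, 0, 0.028, -0.2, 0.05, 0, 1, 0, 0, 0.028, -0.28, 0.05, 0, 1, 0, 0, 0.028, -0.31, 0.04, 0, 1, 0, 0, 0.028, -0.31, 0.04, 0, 1, 0, 0, 0.028, -0.31, 0.025, 0, 1, 0, 0, 0.028, -0.31, 0.025, 0, 1, 0, 0, 0.028, -0.31, 0.005, 0, 1, 0, 0, 0.028, -0.31, 0.005, 0, 1, 0, 0, 0.028, -0.31, -0.01, 0, 1, 0, 0, 0.028, -0.31, -0.01, 0, 1, 0, 0, 0.028, -0.31, -0.03, 0, 1, 0, 0, 0.028, -0.31, -0.03, 0, 1],
)

```text
t: 5.88
tcp_pos: [0.586, 0.1251, 0.0416]
orientation: [0.472, 0.527, -0.471, 0.527]
wrist_force: [1.1, 0.8, 0.7]
opening: -0.002
```

```bash
cat > chk.py <<'E'
from workcell import env
import cv2,numpy as np,sys
from fit import *
from scipy.spatial.transform import Rotation as R
p=np.array([0.5580,0.0977,2.030])
F=[]
for i in range(3):
    s=env.snapshot("scene");st=env.get_state();F.append(st['wrist_force'])
a=s["pixels"][:,:,::-1]
cv2.imwrite(f'pics/{sys.argv[1]}.png',cv2.resize(a[170:270,220:320],None,fx=6,fy=6,interpolation=cv2.INTER_CUBIC))
M=R.from_quat(st['orientation']).as_matrix()
c=strip(p,np.array([0]),0)[0];d=st['tcp_pos']-c;al=np.degrees(np.arctan2(d[1],d[0])-p[2])
print(st['t'],st['tcp_pos'].round(4),'F',np.mean(F,0).round(2),'alpha',al%360,'r',np.hypot(d[0],d[1]),'yaw',np.degrees(np.arctan2(M[1,1],M[0,1])),'want',(np.degrees(p[2])+al+90)%180, 'tilt',M[:,0].round(4))
E
python3 chk.py g1
```

```text
6.0333 [0.5853 0.1249 0.0414] F [-0.34 -0.24  1.78] alpha 340.5844273977551 r 0.11006366145671653 yaw 6.263237827978149 want 6.894859809312209 tilt [-2.e-04  0.e+00 -1.e+00]
```

View pics/g1.png

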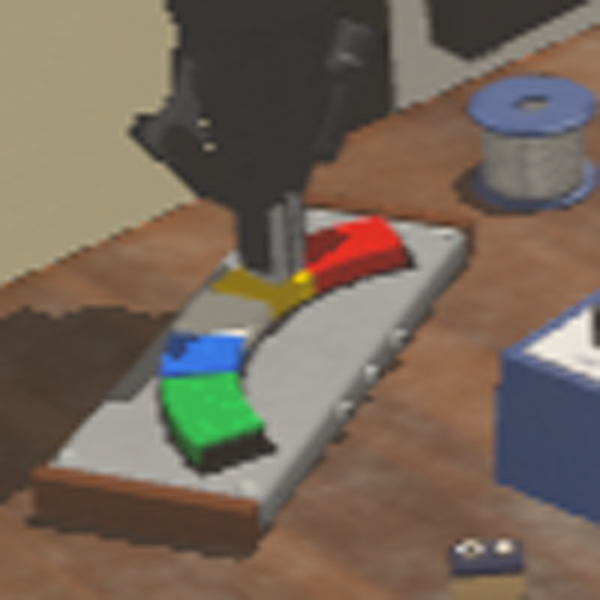

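The tips are on yellow at (270,275), the box hasn't moved, and the force is 1.8 N. Continuing.

arm_command(
  targets=[0, 0, 0.029, -0.31, -0.045, 0, 1, 0, 0, 0.029, -0.31, -0.045, 0, 1, 0, 0, 0.029, -0.305, -0.065, 0, 1, 0, 0, 0.029, -0.305, -0.065, 0, 1, 0, 0, 0.029, -0.3, -0.08, 0, 1, 0, 0, 0.029, -0.3, -0.08, 0, 1, 0, 0, 0.029, -0.295, -0.095, 0, 1, 0, 0, 0.029, -0.295, -0.095, 0, 1, 0, 0, 0.029, -0.29, -0.115, 0, 1, 0, 0, 0.029, -0.29, -0.115, 0, 1, 0, 0, 0.029, -0.285, -0.13, 0, 1, 0, 0, 0.029, -0.285, -0.13, 0, 1],
)

```text
t: 7.03
tcp_pos: [0.5504, 0.1145, 0.0415]
orientation: [0.374, 0.6, -0.373, 0.601]
wrist_force: [1.7, 1.3, 1.8]
opening: -0.0
```

```bash
python3 chk.py g2
```

```text
7.1833 [0.5498 0.1142 0.0413] F [-0.26  0.13  1.55] alpha 0.02891030631254331 r 0.10995215715924404 yaw 26.16098002615395 want 26.33934271786964 tilt [-2.e-04 -2.e-04 -1.e+00]
```

View pics/g2.png

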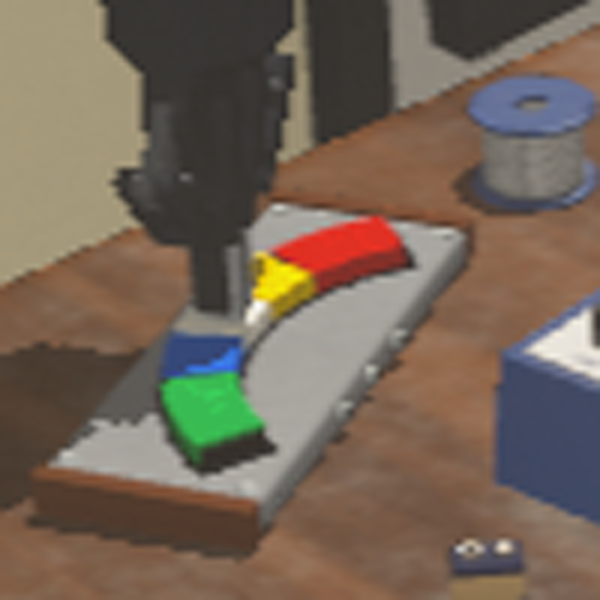

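The tips are on white at (220,310) and the box hasn't moved. Continuing.

arm_command(
  targets=[0, 0, 0.029, -0.275, -0.145, 0, 1, 0, 0, 0.029, -0.275, -0.145, 0, 1, 0, 0, 0.029, -0.265, -0.16, 0, 1, 0, 0, 0.029, -0.265, -0.16, 0, 1, 0, 0, 0.029, -0.255, -0.175, 0, 1, 0, 0, 0.029, -0.255, -0.175, 0, 1, 0, 0, 0.029, -0.245, -0.19, 0, 1, 0, 0, 0.029, -0.245, -0.19, 0, 1, 0, 0, 0.029, -0.235, -0.205, 0, 1, 0, 0, 0.029, -0.235, -0.205, 0, 1, 0, 0, 0.029, -0.225, -0.215, 0, 1, 0, 0, 0.029, -0.225, -0.215, 0, 1],
)

```text
t: 8.18
tcp_pos: [0.5204, 0.0927, 0.0414]
orientation: [0.264, 0.656, -0.264, 0.656]
wrist_force: [0.9, 0.4, 1.9]
opening: 0.001
```

```bash
python3 chk.py g3
```

```text
8.3333 [0.5198 0.0924 0.0413] F [ 0.09 -0.14  1.71] alpha 19.436632490402733 r 0.1099094700574849 yaw 46.079108827662274 want 45.747064901959845 tilt [-2.e-04 -3.e-04 -1.e+00]
```

View pics/g3.png

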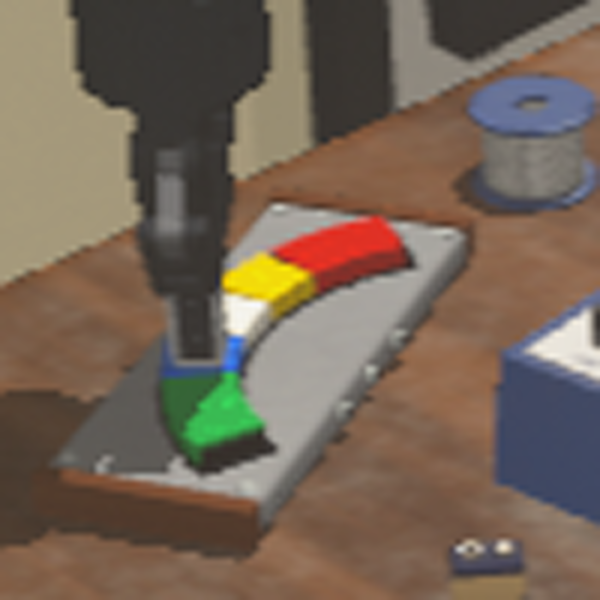

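The tips are on blue at (195,360). Last stretch, to the middle of green.

arm_command(
  targets=[0, 0, 0.028, -0.215, -0.23, 0, 1, 0, 0, 0.028, -0.21, -0.23, 0, 1, 0, 0, 0.028, -0.2, -0.24, 0, 1, 0, 0, 0.028, -0.2, -0.24, 0, 1, 0, 0, 0.028, -0.185, -0.25, 0, 1, 0, 0, 0.028, -0.185, -0.25, 0, 1, 0, 0, 0.028, -0.17, -0.26, 0, 1, 0, 0, 0.028, -0.17, -0.26, 0, 1, 0, 0, 0.028, -0.155, -0.27, 0, 1, 0, 0, 0.028, -0.155, -0.27, 0, 1, 0, 0, 0.028, -0.14, -0.28, 0, 1, 0, 0, 0.028, -0.14, -0.28, 0, 1],
)

```text
t: 9.33
tcp_pos: [0.499, 0.0622, 0.0414]
orientation: [0.151, 0.691, -0.15, 0.691]
wrist_force: [0.3, 0.9, 1.5]
opening: 0.001
```

arm_command(
  targets=[0, 0, 0, 0, 0, 0, 1, 0, 0, 0, 0, 0, 0, 1, 0, 0, 0, 0, 0, 0, 1],
)

```text
t: 9.58
tcp_pos: [0.4987, 0.0618, 0.0413]
orientation: [0.151, 0.691, -0.151, 0.691]
wrist_force: [0.2, -1.1, 1.1]
opening: -0.003
```

```bash
python3 chk.py g4
python3 - <<'E'
from workcell import env
import cv2
a=env.snapshot("scene")["pixels"][:,:,::-1];cv2.imwrite('pics/fin.png',a)
E
```

```text
9.7333 [0.4987 0.0619 0.0413] F [ 0.19 -1.28  1.95] alpha 38.86147400328124 r 0.11004859835073577 yaw 65.40128430851395 want 65.17190641483833 tilt [ 0.e+00 -4.e-04 -1.e+00]
```

View pics/g4.png

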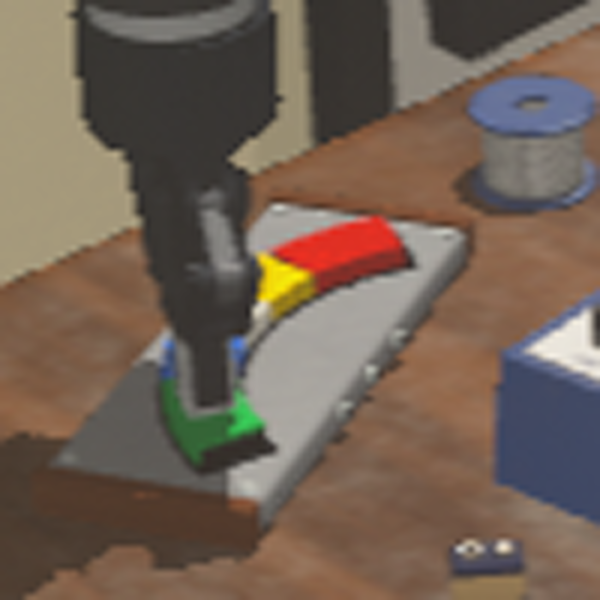

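View pics/fin.png

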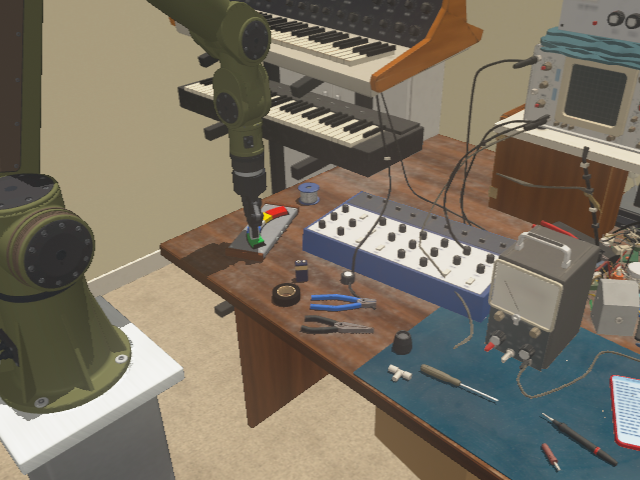

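The tips rest mid-green at (205,408) in the crop. Box and bystanders haven't moved, so I'm handing in.

Run:
```python
from workcell import env
print(env.close_job());st=env.get_state();print(st['t'],st['tcp_pos'],st['wrist_force'])
```

```text
the job is handed in; nothing more can be done
None
the job is handed in; nothing more can be done
```

I played the rising glide and handed the job in at about 9.8 s, with the closed fingertips resting on the green band.

- **Glide:** The fingertips touched down lightly on red, then ran along the strip's middle line over yellow, white and blue to the middle of green. The radius stayed within 0.1 mm of 110 mm at every stop I measured.
- **Pressure:** The mean upward force at the stops was about 1.5–2 N, which is about 1.6 mm of bed travel going by the height. Single force readings scatter by about 0.5–1 N.
- **Last check:** The tips were at 38.9° on green (25.5–52.5°), with about 2 N upward. The box and the other things on the desk looked unmoved in the picture. There was also a sideways reading of up to about 1.3 N while at rest, about what friction and sensor noise would give.
- **Not checked:** The state can't be read after handing in, so I have no reading from the final second. The gripper hid part of the strip, so "only on green" rests on the measured position and the part of the green band I could see.

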